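# Flip the bin status tags

## Robot

A 6-joint arm with a two-finger parallel gripper is mounted at the origin on the work surface. World frame = base frame: x ahead of the robot, y to its left, z up, the work surface at z = 0. Lengths are in m, angles in degrees, forces in N, time in s.
With the tool pointing down it reaches from about 0.3 to 0.75 m from the base axis. Payload 8.5 kg.
Tool frame: the origin (TCP) lies at the very end of the fingers, on their centre line; the grasp point (between the pads) lies grip_point_offset behind it (grip_point_offset is the distance from the TCP to the grasp point, in m); z points along the fingers, y is the line along which they close (so a half turn about z gives the same grasp; the last joint's range is limited). The gripper opens to 85 mm and grips with 20 to 120 N. Pads are 22 mm wide; open, the fingers measure 114 mm over their backs; the gripper's body (76 mm by 85 mm) begins 54 mm behind the grasp point. The pads swing forward as they close: fully open they stand 13 mm farther back than shut.
Start: joints at [-80.231, 21.807, 74.336, -0, 83.858, -12.336], TCP at [0.207, -0.51, 0.231] pointing down, gripper open.
Joint ranges: [-178.18, 178.18], [-50.72, 133.34], [12.68, 142.11], [-81.47, 261.47], [9.98, 163.14], [-165.26, 165.26]. Speed limits (degrees/s): [136.94, 136.94, 180, 180, 180, 180].

## Interface

Orientations are given as a 3x3 rotation matrix whose columns are the frame's x, y, z axes.
In Python, from station import * gives the robot as it stands.
- The arm moves only by the tool step_arm, never from a script. Its argument "commands" is a list that holds one entry, the list of rows, each a list of 4 numbers: the shift along the world's x, y, z in mm, then the turn about the world's z in degrees. In form: [[[dx, dy, dz, yaw], ...]]. A call has exactly 5 rows; each row shifts and turns the commanded pose from where the row before left it; what a row does not reach is not made up. A row lasts 1/10 s, in which the tool goes at most 50 mm and 8.59 degrees, less where a joint would pass 70% of its speed; a pose out of reach is approached as far as the arm can. A call with a gripper value outside its range is refused whole. "fingers" is the finger opening in mm, from 0 to 85.4, set as the call begins (left out, the last holds). The fingers move at their own pace and stop on an object; "squeeze" is the grip in N (left out, the last holds). Time passes only in rows, so rows that do not move let the fingers close, or fill a call up. It gives the time, the measured TCP pose, the force, the opening and the grip force at its end, in the units of the state.
- sense(): the state, without advancing time (a new reading comes with each control period).
- read_camera(name): name is "side" or "top" or "wrist"; returns the picture (420x560x3 uint8, red, green, blue); there is no depth.
- get_calibration(name): a dict with "K" (3x3 intrinsics, pixels), "R" (3x3) and "t" (3): a world point X has camera coordinates R X + t. Camera axes: x right, y down, z forward; pixel columns grow to the right and rows downward; lengths in m; the calibration is good to about 2 mm. A picture is of the moment at which its call begins: read the wrist's pose just before it. get_calibration takes no time and is no camera call; for the wrist camera it gives the pose at the moment of the call.
- sign_off(): hands the job in; it is judged then, once.
The state is a dict: "time_s": time; "joints": joint angles; "qvel": joint speeds; "effort": joint torques, N m; "tool_pos": TCP position; "orientation": TCP orientation; "force": force on the tool from outside, world axes, zero at the start; "ft_torque": the same for the moment, N m; "grip_width": finger opening in m; "grasp_force": force on a finger pad.
Only numpy, scipy, OpenCV 4.12 (cv2) and the standard library are available. Lean on these libraries where they do the work, as an engineer would, in place of code of your own. Each camera call takes 0.05 s, during which the arm holds its last target. There are 200 camera calls.

## Task

On the sample board each bin has a hinged tag in front of it. With a fingertip, gently push over whichever tags are wrong, so that the tags of the bins filled with four jars show their disc face and the tag of the bin that is not full shows its bar face. Only touch the tags: do not pinch them, and leave the bins and the things around the board where they stand.

Things in the scene. Friction and masses are not known exactly. Their poses are not given: they have to be found in the camera images.
- board: fixed grey board on the bench, 310 (x) x 500 (y) x 12 mm thick; origin at the centre of its underside; x points away from the robot (within 0.2 rad), y along its row of four bays, 120 mm apart, parted by thin dark lines. In each bay a tag bracket stands on the robot's side and a bin about 150 mm behind it along the board's x.
- bracket_1: fixed steel bracket of tag 1: foot 50 x 74 mm, two 5 mm thick posts 67 mm apart along its y, 42 mm tall, with the hinge pin between them; origin at the centre of its underside, on the board's top (12 mm above the bench), axes as the board's. The brackets stand in any order along the board.
- hinge_1 (a point): middle of the hinge pin of tag 1, 35 mm above the board's top (47 mm above the bench, 7 mm below the post tops); pin along the bracket's y
- edge_1 (a point): middle of the free edge of tag 1 (white plate, 60 mm from pin to this edge, 56 mm wide, 4 mm thick, 30 g); moves with the tag. At rest it lies 41 mm out from the pin and 44 mm above it. Pushed up and over in an arc about the pin it turns easily; a level push while it leans outwards may bind by friction
- tag_1 (a joint): angle of tag 1 (rad): 0 upright; +0.75 (stop) leans to its bin, away from the robot, and shows upwards the face with the black disc (36 mm); -0.75 (stop) leans to the robot and shows the face with the black bar (44 x 9 mm). It swings freely: under 0.5 N turns it, and once past upright it falls to the other stop by its own weight.
- bracket_2: fixed steel bracket of tag 2: foot 50 x 74 mm, two 5 mm thick posts 67 mm apart along its y, 42 mm tall, with the hinge pin between them; origin at the centre of its underside, on the board's top (12 mm above the bench), axes as the board's. The brackets stand in any order along the board.
- hinge_2 (a point): middle of the hinge pin of tag 2, 35 mm above the board's top (47 mm above the bench, 7 mm below the post tops); pin along the bracket's y
- edge_2 (a point): middle of the free edge of tag 2 (white plate, 60 mm from pin to this edge, 56 mm wide, 4 mm thick, 30 g); moves with the tag. At rest it lies 41 mm out from the pin and 44 mm above it. Pushed up and over in an arc about the pin it turns easily; a level push while it leans outwards may bind by friction
- tag_2 (a joint): angle of tag 2 (rad): 0 upright; +0.75 (stop) leans to its bin, away from the robot, and shows upwards the face with the black disc (36 mm); -0.75 (stop) leans to the robot and shows the face with the black bar (44 x 9 mm). It swings freely: under 0.5 N turns it, and once past upright it falls to the other stop by its own weight.
- bracket_3: fixed steel bracket of tag 3: foot 50 x 74 mm, two 5 mm thick posts 67 mm apart along its y, 42 mm tall, with the hinge pin between them; origin at the centre of its underside, on the board's top (12 mm above the bench), axes as the board's. The brackets stand in any order along the board.
- hinge_3 (a point): middle of the hinge pin of tag 3, 35 mm above the board's top (47 mm above the bench, 7 mm below the post tops); pin along the bracket's y
- edge_3 (a point): middle of the free edge of tag 3 (white plate, 60 mm from pin to this edge, 56 mm wide, 4 mm thick, 30 g); moves with the tag. At rest it lies 41 mm out from the pin and 44 mm above it. Pushed up and over in an arc about the pin it turns easily; a level push while it leans outwards may bind by friction
- tag_3 (a joint): angle of tag 3 (rad): 0 upright; +0.75 (stop) leans to its bin, away from the robot, and shows upwards the face with the black disc (36 mm); -0.75 (stop) leans to the robot and shows the face with the black bar (44 x 9 mm). It swings freely: under 0.5 N turns it, and once past upright it falls to the other stop by its own weight.
- bracket_4: fixed steel bracket of tag 4: foot 50 x 74 mm, two 5 mm thick posts 67 mm apart along its y, 42 mm tall, with the hinge pin between them; origin at the centre of its underside, on the board's top (12 mm above the bench), axes as the board's. The brackets stand in any order along the board.
- hinge_4 (a point): middle of the hinge pin of tag 4, 35 mm above the board's top (47 mm above the bench, 7 mm below the post tops); pin along the bracket's y
- edge_4 (a point): middle of the free edge of tag 4 (white plate, 60 mm from pin to this edge, 56 mm wide, 4 mm thick, 30 g); moves with the tag. At rest it lies 41 mm out from the pin and 44 mm above it. Pushed up and over in an arc about the pin it turns easily; a level push while it leans outwards may bind by friction
- tag_4 (a joint): angle of tag 4 (rad): 0 upright; +0.75 (stop) leans to its bin, away from the robot, and shows upwards the face with the black disc (36 mm); -0.75 (stop) leans to the robot and shows the face with the black bar (44 x 9 mm). It swings freely: under 0.5 N turns it, and once past upright it falls to the other stop by its own weight.
- bin_full_1: full bin: grey open plastic tray, 92 x 92 x 25 mm, loose on the board, filled with four capped sample jars in a square (white caps 35 mm across, tops 50 mm above the tray's underside); origin at the centre of its underside
- bin_full_2: full bin: grey open plastic tray, 92 x 92 x 25 mm, loose on the board, filled with four capped sample jars in a square (white caps 35 mm across, tops 50 mm above the tray's underside); origin at the centre of its underside
- bin_full_3: full bin: grey open plastic tray, 92 x 92 x 25 mm, loose on the board, filled with four capped sample jars in a square (white caps 35 mm across, tops 50 mm above the tray's underside); origin at the centre of its underside
- bin_part: bin that is not full: the same tray with only two jars, in opposite corners; origin at the centre of its underside
- sample_jar: bystander: loose jar with paper label, 52 mm across, 75 mm tall, standing beside the board's +y end; origin at the centre of its underside
- brush: bystander: loose small hand brush lying beside the board's -y end; origin under its middle
- weight: bystander: loose steel balance weight, 34 mm across, 53 mm tall, beside the board's +y end; origin at the centre of its underside

How it is judged:
By the outcome, as a careful person would: the job done as asked, in the order asked, and still so for the second after the job is handed in, with the robot touching nothing.
It also fails if it takes over 72 s, if anything falls off the work surface, if the arm or the gripper's body presses on something with over 40 N, if the wrist force passes 120 N, or if a joint passes its speed limit or range.

## Working session

There is one attempt and no reset: what is moved stays moved. The work goes in short steps, Python scripts to look and compute and a tool call to move; the robot and the scene stay as the last step left them, time stands still between calls to the robot, and variables do not carry over. Pictures are saved under pics/ and viewed, at most 10 in all, crops included, and the job is handed in when it is done.

Besides the shell and the picture viewer there is one more tool, called after "Emit:" as name([rows], argument=value, ...), one row to a line, values as JSON. step_arm: Moves the arm, as the interface text tells. Its arguments: {"type":"object","properties":{"commands":{"type":"array"},"fingers":{"type":"number"},"squeeze":{"type":"number"}},"required":["commands"]}

```bash
mkdir -p pics; python3 - <<'E'
from station import *
import cv2
for n in ("top","side"):
    cv2.imwrite(f"pics/{n}0.png",read_camera(n)[:,:,::-1])
    c=get_calibration(n);print(n,c["K"],c["R"],c["t"])
s=sense();print(s["time_s"],s["tool_pos"],s["orientation"],s["grip_width"],s["force"]); 
try: print(grip_point_offset)
except Exception as e: print(e)
E
```

```text
top [[479.56771542   0.         267.01805482]
 [  0.         479.56771542 199.72674327]
 [  0.           0.           1.        ]] [[ 2.45049867e-02 -9.99695555e-01  2.88140249e-03]
 [-9.87331303e-01 -2.46536925e-02 -1.56745313e-01]
 [ 1.56768630e-01  9.96142948e-04 -9.87634854e-01]] [-3.40824852e-04  5.98049184e-01  1.19678247e+00]
side [[441.87248874   0.         287.22054942]
 [  0.         441.87248874 219.67382758]
 [  0.           0.           1.        ]] [[-0.94231331 -0.33394307  0.02297064]
 [-0.18284176  0.45602754 -0.87098093]
 [ 0.2803828  -0.82493691 -0.49077956]] [0.5915686  0.18710467 1.01924343]
0.1 [ 0.20690482 -0.50931607  0.23077051] [[ 9.26490041e-01  3.76319205e-01 -2.46121213e-04]
 [ 3.76319190e-01 -9.26489142e-01  1.31761026e-03]
 [ 2.67813413e-04 -1.31337292e-03 -9.99999102e-01]] 0.08555878703269212 [0.11767972 0.10028042 0.07477815]
0.0187
```

View pics/top0.png

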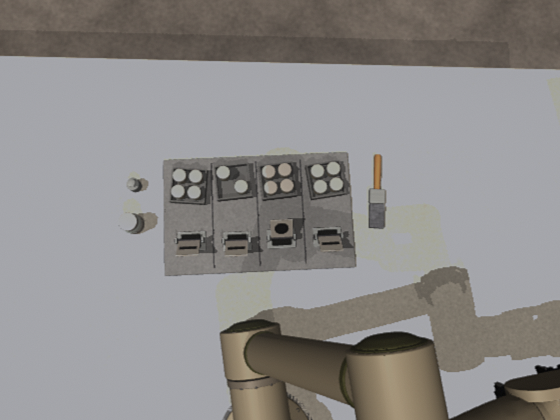

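View pics/side0.png

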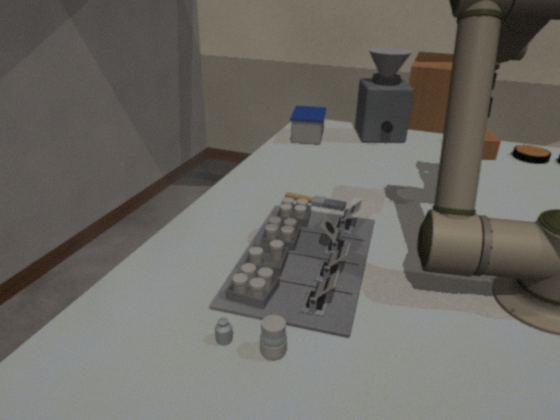

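The top view shows four bays. From left (+y): A full (bins at ~187,184) with its tag at (190,242), B holding two jars with its tag at (236,242), C full with a disc tag at (282,230), and D full with its tag at (329,238). Tags A, B and D appear to lean to the robot. I'll zoom in and measure.

```bash
cat > h.py <<'E'
from station import *
import numpy as np, cv2
def ray(cal,uv,z):
    K,R,t=(np.array(cal[k]) for k in "KRt")
    d=R.T@np.linalg.inv(K)@np.array([uv[0],uv[1],1.]); c=-R.T@t
    return c+d*(z-c[2])/d[2]
def proj(cal,X):
    K,R,t=(np.array(cal[k]) for k in "KRt")
    p=K@(R@np.array(X)+t); return p[:2]/p[2]
E
python3 - <<'E'
from h import *
im=cv2.imread("pics/top0.png"); cal=get_calibration("top")
cv2.imwrite("pics/crop0.png",cv2.resize(im[145:285,155:365],None,fx=3.8,fy=3.8,interpolation=cv2.INTER_CUBIC))
# board contour: darker than bench
g=cv2.cvtColor(im,cv2.COLOR_BGR2GRAY)
roi=np.zeros_like(g); roi[140:290,152:365]=1
m=((g<125)&(roi>0)).astype(np.uint8)
m=cv2.morphologyEx(m,cv2.MORPH_CLOSE,np.ones((9,9)))
m=cv2.morphologyEx(m,cv2.MORPH_OPEN,np.ones((5,5)))
c=max(cv2.findContours(m,0,2)[0],key=cv2.contourArea)
q=cv2.approxPolyDP(cv2.convexHull(c),6,True)[:,0]
print("px",q.tolist())
P=np.array([ray(cal,p,0.012) for p in q]);print(P.round(4))
print("sides",np.linalg.norm(P-np.roll(P,-1,0),axis=1).round(3),"centre",P.mean(0).round(4))
E
```

```text
px [[347, 153], [355, 266], [165, 275], [152, 224], [164, 161]]
[[ 0.7371 -0.1992  0.012 ]
 [ 0.434  -0.2196  0.012 ]
 [ 0.3986  0.275   0.012 ]
 [ 0.5309  0.317   0.012 ]
 [ 0.7024  0.2953  0.012 ]]
sides [0.304 0.496 0.139 0.173 0.496] centre [0.5606 0.0937 0.012 ]
```

View pics/crop0.png

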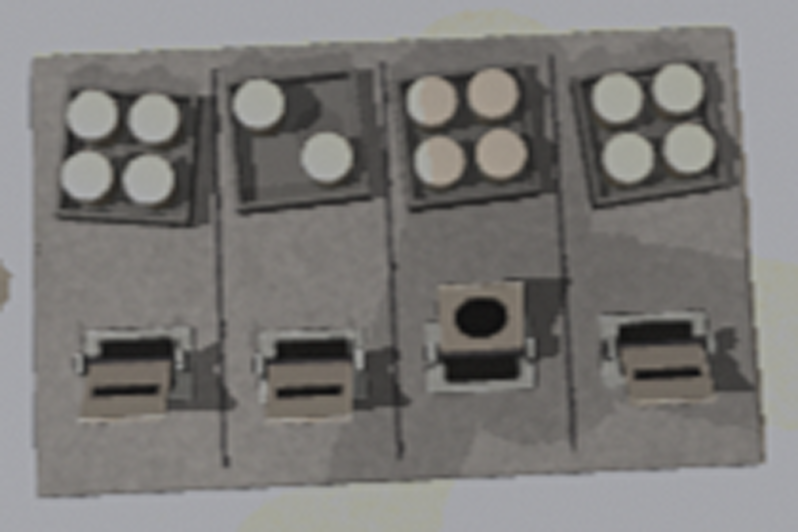

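Confirmed: A (full) and D (full) show the bar, so both are wrong. B (two jars, bar) and C (full, disc) are right. In the crop, the free-edge midpoints are at about (123,418) for A and (672,400) for D, and the post midpoints at about (135,362) and (660,349). The long-side corners give a board size of 497 x 304, which fits.

```bash
python3 - <<'E'
from h import *
cal=get_calibration("top")
f=lambda u,v:(155+(u+.5)/3.8-.5,145+(v+.5)/3.8-.5)
ax=np.array([np.cos(.0714),np.sin(.0714)])
for n,e,p in (("A",(123,418),(135,362)),("D",(672,400),(660,349))):
    E=ray(cal,f(*e),.091);H=ray(cal,f(*p),.054)
    d=(H-E)[:2]; print(n,"edge",E.round(4),"hinge",H.round(4),"along x",d@ax.round(4),"lat",d@np.array([-ax[1],ax[0]]))
q=[ray(cal,p,.012) for p in ((347,153),(355,267),(165,275),(164,161))]
C=np.mean(q,0)[:2];print("C",C)
for n,e in (("A",(135,362)),("D",(660,349))):
    H=ray(cal,f(*e),.054)[:2]-C;print(n,"board frame",H@ax,H@np.array([-ax[1],ax[0]]))
E
```

```text
A edge [0.4495 0.2075 0.091 ] hinge [0.4885 0.2074 0.054 ] along x 0.03880680045746639 lat -0.0028487717989847364
D edge [ 0.4699 -0.1473  0.091 ] hinge [ 0.5059 -0.1441  0.054 ] along x 0.0361152059679992 lat 0.0005819656791638164
C [0.56736769 0.03787407]
A board frame -0.06661732088577499 0.1747371058122323
D board frame -0.07432965103748161 -0.17712814472434596
```

Emit:
step_arm([
  [[20, 40, 0, -4], [20, 40, 0, -4], [20, 40, 0, -4], [20, 40, 0, -4], [10, 40, 0, -2]],
], fingers=0)

```text
time_s: 0.6
tool_pos: [0.2977, -0.3077, 0.2311]
orientation: [[0.998, 0.07, 0.0], [0.07, -0.998, 0.001], [0.0, -0.0, -1.0]]
force: [1.4, -1.1, 0.3]
grip_width: 0.0126
grasp_force: 0.0
```

Emit:
step_arm([
  [[25, 32, -6, 0], [25, 32, -6, 0], [25, 32, -6, 0], [25, 32, -6, 0], [27, 30, -6, 0]],
])

```text
time_s: 1.1
tool_pos: [0.4245, -0.1499, 0.201]
orientation: [[0.997, 0.072, -0.0], [0.072, -0.997, 0.0], [-0.0, -0.0, -1.0]]
force: [-0.9, -0.5, 0.2]
grip_width: -0.0001
grasp_force: 0.0
```

Emit:
step_arm([
  [[0, 0, -30, 0], [0, 0, -30, 0], [0, 0, -30, 0], [0, 0, -25, 0], [0, 0, -10, 0]],
])

```text
time_s: 1.6
tool_pos: [0.423, -0.1509, 0.0744]
orientation: [[0.997, 0.072, -0.003], [0.072, -0.997, 0.002], [-0.003, -0.002, -1.0]]
force: [-0.0, 0.6, -0.7]
grip_width: -0.0002
grasp_force: 0.0
```

```bash
python3 - <<'E'
from h import *
s=sense();print(s["tool_pos"],s["force"],s["grip_width"],s["time_s"])
a=read_camera("side")[:,:,::-1];c=get_calibration("wrist");b=read_camera("wrist")[:,:,::-1]
a=cv2.resize(a[180:320,280:400],None,fx=3.5,fy=3.5,interpolation=2)
b=cv2.resize(b,None,fx=.67,fy=.67)
o=np.zeros((490,800,3),np.uint8);o[:a.shape[0],:a.shape[1]]=a;o[:b.shape[0],a.shape[1]:a.shape[1]+b.shape[1]]=b[:,:800-a.shape[1]]
cv2.imwrite("pics/d1.png",o)
E
```

```text
[ 0.42303541 -0.1509002   0.07437897] [-6.78767899e-04  5.53131989e-01 -7.26522409e-01] -0.00017224597628743288 1.6
```

View pics/d1.png

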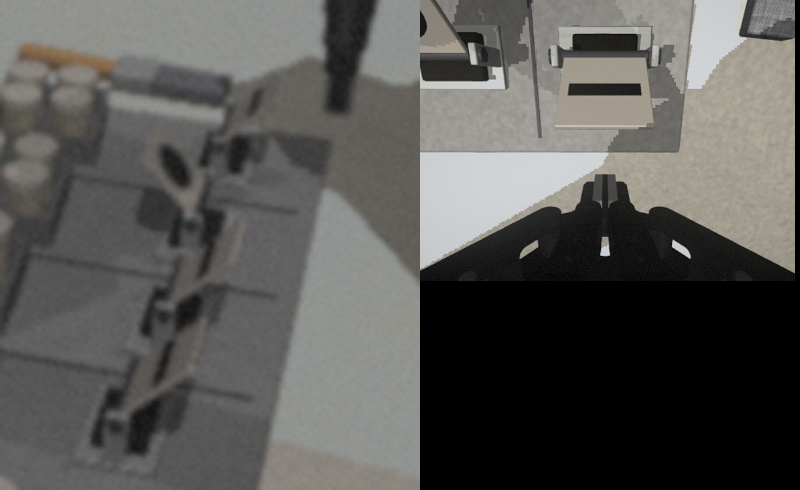

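The wrist view shows tag D (bar face, free edge at ~(604,127)) with the fingertip centred on it at (604,180), and the finger is clear of the tag. Next I'll lower a little and close in, then sweep an arc.

Emit:
step_arm([
  [[5, 0, -4, 0], [5, 0, -4, 0], [5, 0.4, 0, 0], [5, 0.4, 0, 0], [4, 0.4, 0, 0]],
])

```text
time_s: 2.2
tool_pos: [0.4487, -0.1504, 0.0687]
orientation: [[0.997, 0.072, 0.001], [0.072, -0.997, -0.0], [0.001, 0.0, -1.0]]
force: [-0.7, -0.2, 0.7]
grip_width: 0.0001
grasp_force: 0.0
```

Emit:
step_arm([
  [[4, 0.3, 3, 0], [4, 0.3, 3.5, 0], [4, 0.3, 3.5, 0], [4, 0.3, 3, 0], [4, 0.3, 2.5, 0]],
])

```text
time_s: 2.7
tool_pos: [0.4683, -0.1489, 0.0842]
orientation: [[0.997, 0.072, 0.0], [0.072, -0.997, -0.0], [0.0, 0.0, -1.0]]
force: [-0.4, 0.3, 0.0]
grip_width: 0.0002
grasp_force: 0.0
```

Emit:
step_arm([
  [[4, 0.3, 2, 0], [4, 0.3, 1.5, 0], [4, 0.3, 1, 0], [4, 0.3, 0.5, 0], [4, 0.3, 0, 0]],
])

```text
time_s: 3.2
tool_pos: [0.4883, -0.1473, 0.0888]
orientation: [[0.997, 0.072, 0.0], [0.072, -0.997, 0.0], [0.0, -0.0, -1.0]]
force: [0.4, 1.0, -0.4]
grip_width: 0.0001
grasp_force: 0.0
```

```bash
python3 - <<'E'
from h import *
s=sense();print(s["tool_pos"],s["force"],s["time_s"])
a=read_camera("side")[:,:,::-1];b=read_camera("wrist")[:,:,::-1]
a=cv2.resize(a[180:320,280:400],None,fx=3.5,fy=3.5,interpolation=2)
b=cv2.resize(b,None,fx=.67,fy=.67)
o=np.zeros((490,800,3),np.uint8);o[:a.shape[0],:a.shape[1]]=a;o[:b.shape[0],a.shape[1]:a.shape[1]+b.shape[1]]=b[:,:800-a.shape[1]]
cv2.imwrite("pics/d2.png",o)
E
```

```text
[ 0.48830252 -0.14731802  0.08882367] [ 0.39579037  0.98148015 -0.38754502] 3.2
```

View pics/d2.png

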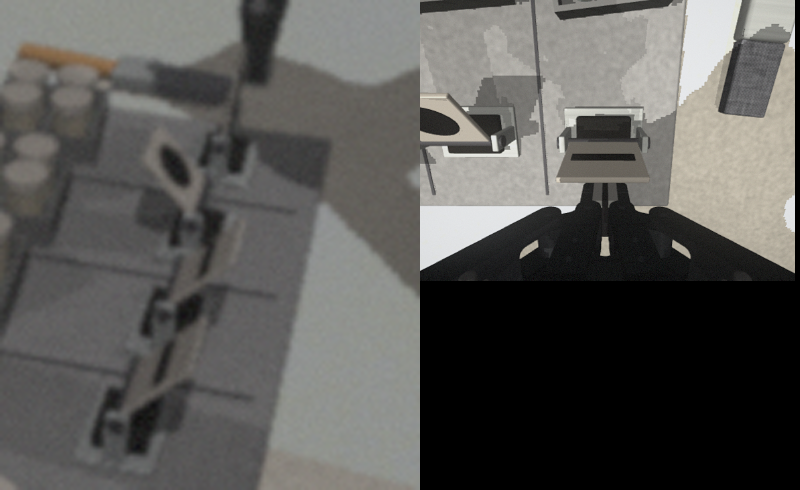

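The wrist view shows tag D rising (foreshortened) with the fingertip behind its edge at about (604,182). I'll keep pushing.

Emit:
step_arm([
  [[5, 0.4, 1, 0], [5, 0.4, 0, 0], [5, 0.4, 0, 0], [4, 0.3, 0, 0], [4, 0.3, 0, 0]],
])

```text
time_s: 3.8
tool_pos: [0.5113, -0.1455, 0.0898]
orientation: [[0.997, 0.072, -0.0], [0.072, -0.997, 0.0], [-0.0, -0.0, -1.0]]
force: [-0.1, -0.1, 0.0]
grip_width: 0.0001
grasp_force: 0.0
```

Emit:
step_arm([
  [[4, 0.3, 0, 0], [4, 0.3, 0, 0], [2, 0, 0, 0], [0, 0, 0, 0], [0, 0, 0, 0]],
])

```text
time_s: 4.3
tool_pos: [0.5209, -0.145, 0.0898]
orientation: [[0.997, 0.072, -0.0], [0.072, -0.997, 0.0], [-0.0, -0.0, -1.0]]
force: [-0.5, -0.1, -0.4]
grip_width: 0.0
grasp_force: 0.0
```

Emit:
step_arm([
  [[-15, 0, 0, 0], [-20, 0, 0, 0], [-20, 0, 5, 0], [-20, 0, 10, 0], [0, 0, 20, 0]],
])

```text
time_s: 4.8
tool_pos: [0.4433, -0.1442, 0.1243]
orientation: [[0.997, 0.071, -0.004], [0.071, -0.997, 0.002], [-0.004, -0.002, -1.0]]
force: [0.8, 0.9, 0.8]
grip_width: -0.0002
grasp_force: 0.0
```

```bash
python3 - <<'E'
from h import *
s=sense();print(s["tool_pos"],s["force"],s["time_s"])
a=read_camera("side")[:,:,::-1];b=read_camera("wrist")[:,:,::-1]
a=cv2.resize(a[180:320,280:400],None,fx=3.5,fy=3.5,interpolation=2)
b=cv2.resize(b,None,fx=.67,fy=.67)
o=np.zeros((490,800,3),np.uint8);o[:a.shape[0],:a.shape[1]]=a;o[:b.shape[0],a.shape[1]:a.shape[1]+b.shape[1]]=b[:,:800-a.shape[1]]
cv2.imwrite("pics/d3.png",o)
E
```

```text
[ 0.4432803  -0.1442398   0.12431003] [0.77235747 0.90412845 0.78691132] 4.8
```

View pics/d3.png

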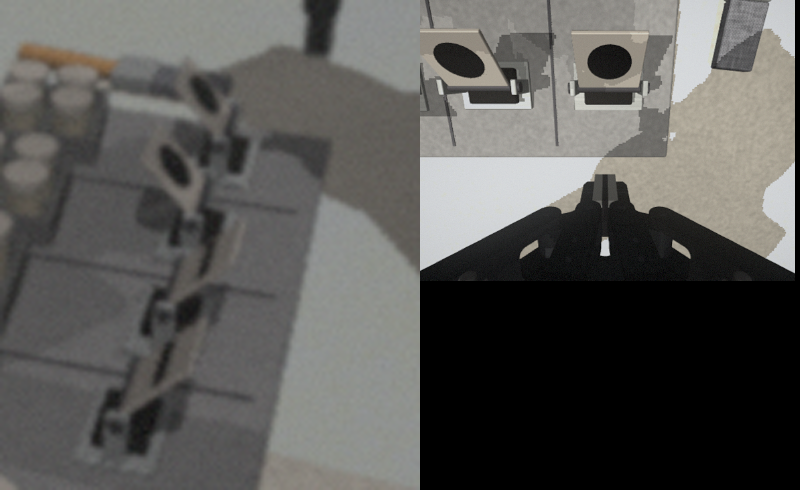

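Tag D now shows its disc at (609,62). On to tag A, raised clear of the others.

Emit:
step_arm([
  [[-10, 10, 25, 0], [-10, 30, 15, 0], [-10, 35, 0, 0], [-8, 35, 0, 0], [0, 35, 0, 0]],
])

```text
time_s: 5.4
tool_pos: [0.407, 0.0014, 0.1644]
orientation: [[0.997, 0.071, -0.001], [0.071, -0.997, 0.0], [-0.001, -0.0, -1.0]]
force: [1.3, -0.1, 0.6]
grip_width: -0.0
grasp_force: 0.0
```

Emit:
step_arm([
  [[0, 40, 0, 0], [0, 40, 0, 0], [0, 40, 0, 0], [0, 40, 0, 0], [0, 40, 0, 0]],
])

```text
time_s: 5.9
tool_pos: [0.4077, 0.2018, 0.1642]
orientation: [[0.997, 0.072, -0.0], [0.072, -0.997, -0.0], [-0.0, 0.0, -1.0]]
force: [1.0, -1.4, 0.5]
grip_width: -0.0002
grasp_force: 0.0
```

Emit:
step_arm([
  [[0, 0, 0, 0], [0, 0, -25, 0], [0, 0, -30, 0], [0, 0, -25, 0], [0, 0, -10, 0]],
])

```text
time_s: 6.4
tool_pos: [0.407, 0.1993, 0.0726]
orientation: [[0.997, 0.071, -0.004], [0.071, -0.997, -0.001], [-0.004, 0.001, -1.0]]
force: [0.1, 0.7, 0.2]
grip_width: -0.0001
grasp_force: 0.0
```

```bash
python3 - <<'E'
from h import *
s=sense();print(s["tool_pos"],s["force"],s["time_s"])
b=read_camera("wrist")[:,:,::-1]
cv2.imwrite("pics/a1.png",b)
E
```

```text
[0.40697262 0.19933858 0.07263182] [0.1236966  0.66968635 0.16494871] 6.4
```

View pics/a1.png

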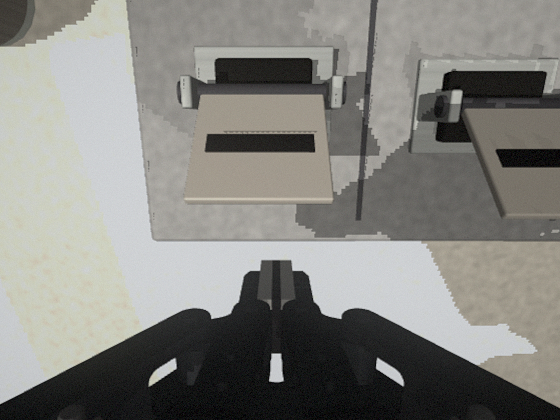

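The wrist view shows tag A with its bar and its edge centre at (259,201). The finger is at (276,265), so it needs about 6 mm more in +y.

Emit:
step_arm([
  [[5, 3, -4, 0], [5, 3, -2, 0], [5, 0.4, 0, 0], [5, 0.4, 0, 0], [4, 0.4, 0, 0]],
])

```text
time_s: 6.95
tool_pos: [0.4328, 0.2073, 0.0693]
orientation: [[0.997, 0.072, 0.001], [0.072, -0.997, 0.0], [0.001, -0.0, -1.0]]
force: [-0.3, 0.6, 0.4]
grip_width: 0.0002
grasp_force: 0.0
```

Emit:
step_arm([
  [[4, 0.3, 3, 0], [4, 0.3, 3.5, 0], [4, 0.3, 3.5, 0], [4, 0.3, 3, 0], [4, 0.3, 2.5, 0]],
])

```text
time_s: 7.45
tool_pos: [0.4523, 0.2088, 0.0847]
orientation: [[0.997, 0.072, 0.0], [0.072, -0.997, 0.0], [0.0, -0.0, -1.0]]
force: [-0.5, 0.2, -0.1]
grip_width: -0.0
grasp_force: 0.0
```

Emit:
step_arm([
  [[4, 0.3, 2, 0], [4, 0.3, 1.5, 0], [4, 0.3, 1, 0], [4, 0.3, 0.5, 0], [4, 0.3, 0, 0]],
])

```text
time_s: 7.95
tool_pos: [0.4723, 0.2103, 0.0893]
orientation: [[0.997, 0.072, 0.0], [0.072, -0.997, 0.0], [0.0, -0.0, -1.0]]
force: [-0.0, -0.3, 0.4]
grip_width: 0.0002
grasp_force: 0.0
```

Emit:
step_arm([
  [[5, 0.4, 1, 0], [5, 0.4, 0, 0], [5, 0.4, 0, 0], [4, 0.3, 0, 0], [4, 0.3, 0, 0]],
])

```text
time_s: 8.45
tool_pos: [0.4953, 0.2121, 0.0902]
orientation: [[0.997, 0.072, -0.0], [0.072, -0.997, 0.0], [-0.0, -0.0, -1.0]]
force: [0.3, 0.4, 0.2]
grip_width: 0.0002
grasp_force: 0.0
```

Emit:
step_arm([
  [[4, 0.3, 0, 0], [4, 0.3, 0, 0], [2, 0, 0, 0], [0, 0, 0, 0], [0, 0, 0, 0]],
])

```text
time_s: 8.95
tool_pos: [0.5048, 0.2126, 0.0903]
orientation: [[0.997, 0.072, -0.0], [0.072, -0.997, -0.0], [-0.0, -0.0, -1.0]]
force: [0.1, 0.3, -0.6]
grip_width: -0.0001
grasp_force: 0.0
```

Emit:
step_arm([
  [[-15, 0, 0, 0], [-20, 0, 0, 0], [-20, 0, 5, 0], [-20, 0, 10, 0], [-10, 0, 30, 0]],
])

```text
time_s: 9.45
tool_pos: [0.4171, 0.2123, 0.1341]
orientation: [[0.997, 0.072, -0.006], [0.072, -0.997, -0.001], [-0.006, 0.001, -1.0]]
force: [-0.5, -0.3, -0.1]
grip_width: 0.0004
grasp_force: 0.0
```

Emit:
step_arm([
  [[-10, 0, 30, 0], [-10, 0, 20, 0], [-10, 0, 0, 0], [0, 0, 0, 0], [0, 0, 0, 0]],
])

```text
time_s: 9.95
tool_pos: [0.3896, 0.2125, 0.1844]
orientation: [[0.997, 0.072, -0.002], [0.072, -0.997, -0.0], [-0.002, 0.0, -1.0]]
force: [-0.6, -0.1, -0.5]
grip_width: -0.0
grasp_force: 0.0
```

```bash
python3 - <<'E'
from h import *
s=sense();print(s["tool_pos"],s["force"],s["time_s"])
a=read_camera("top")[:,:,::-1]
cv2.imwrite("pics/end.png",cv2.resize(a[140:290,110:400],None,fx=2.7,fy=2.7,interpolation=2))
E
```

```text
[0.38958481 0.21254258 0.1843864 ] [-0.58358392 -0.120489   -0.48631831] 9.95
```

View pics/end.png

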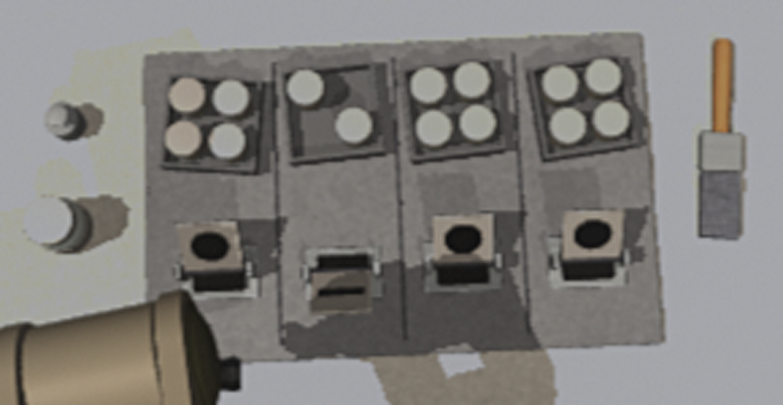

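The three full bins' tags show discs at (210,245), (463,238) and (592,233). The two-jar bin's tag shows its bar at (341,291). Nothing else has moved, and the arm is clear.

```bash
python3 -c "
from station import *
print(sign_off())"
```

```text
the job is handed in; nothing more can be done
None
```

I pushed over the two wrong tags (the outermost bays); in the last picture all three full bins show the disc and the two-jar bin shows the bar, nothing else looked moved, and the job is handed in at about 10 s.

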